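# Thread the lid's buffer spring onto its guide rod

### The job

The planter's lid needs its buffer spring back. Pick up the steel coil spring, thread it over the end of the upright rod on the planter's front ledge, twisting it a little whenever it snags on one of the rod's cross pins rather than forcing it, and leave it let go, standing fully down on the ledge with the rod inside it. Be gentle with the pins, they bend if pushed hard, and leave the lid open and the snail figurine and the glass stopper where they are.

Things in the scene. Friction and masses are not known exactly. Their poses are not given: they have to be found in the camera images.
- spring: Loose stiff coil spring, 4 mm steel wire, 75 mm tall, about 90 g, standing upright. Coils round, 46 mm outside, 38 mm inside, from 5 mm above the foot up; grip them at any angle. Only the lowest coil is squeezed to an oval: inside 38 mm along the spring's x, 15 mm along its y. Origin on the axis at the foot, z up. A half turn about z makes no difference. It goes on oval coil down, as it stands.
- spring_top (a point): Centre of the spring's top, 73 mm above its foot. A straight piece of the spring's wire crosses the top here along the spring's x axis, so it shows the long way of the hidden oval coil. Axes as the spring's. The spring does not shorten at hand forces.
- seat (a point): Point on the ledge's top face (45 mm above the worktop) on the guide rod's axis. Axes as the planter's: z up, y along the ledge. The upright steel rod is 10 mm thick and ends 58 mm above here, tapering over the last 6 mm. More than 30 N of push by the spring on rod, pins or ledge counts as forcing.
- upper_pin (a point): Middle of the upper cross pin, on the rod axis 44 mm above seat. Level, square, 4 mm thick, 30 mm tip to tip. Axes as the planter's, NOT the pin's: seen from above the pin is turned clockwise from this y axis by an unmeasured 0 to 54 degrees. The oval coil passes only with its long way along the pin within about 8 degrees and 1.5 mm; else the spring's foot rests about 46 mm above seat.
- lower_pin (a point): Middle of the lower cross pin, same size, 22 mm above seat. Axes as the planter's, NOT the pin's: seen from above the pin is turned counterclockwise from this y axis by an unmeasured 3 to 54 degrees. Passed in the same way; if not lined up, the spring's foot rests about 24 mm above seat. Rod and pins are stiff and turn in their socket only under more than 0.25 N m; the round coils pass them freely.
- planter: Low fixed cedar planter, outside 220 mm along its x, 300 mm along its y, 100 mm high, with soil and seedlings; origin at the centre of its underside. On its -x side, towards the middle of the table, a cedar ledge 100 x 150 mm, 45 mm high, carries the rod, whose axis is 165 mm from the origin along -x, 55 mm from the box wall.
- lid (a joint): Angle of the planter's 220 mm wide cedar lid, hinged along the planter's +x upper edge (away from the rod): 0 shut; it stands open at 1.7 to 1.9 rad, up to 330 mm above the worktop, and stays where it is.
- snail: Ceramic snail figurine, 90 mm long, 55 mm tall, bystander, loose; origin under its centre.
- stopper: Clear glass bottle stopper, 38 mm across, 48 mm tall, bystander, loose; origin under its centre.

How it is judged:
By the outcome, as a careful person would: the job done as asked, in the order asked, and still so for the second after the job is handed in, with the robot touching nothing.
It also fails if it takes over 64 s, if anything falls off the work surface, if the arm or the gripper's body presses on something with over 40 N, if the wrist force passes 120 N, or if a joint passes its speed limit or range.

### The arm

A 7-joint arm with a two-finger parallel gripper is mounted at the origin on the work surface. World frame = base frame: x ahead of the robot, y to its left, z up, the work surface at z = 0. Lengths are in m, angles in rad, forces in N, time in s.
With the tool pointing down it reaches from about 0.4 to 0.85 m from the base axis. Payload 10.4 kg.
Tool frame: the origin (TCP) lies at the very end of the fingers, on their centre line; the grasp point (between the pads) lies manip.hold_point_z behind it (manip.hold_point_z is the distance from the TCP to the grasp point, in m); z points along the fingers, y is the direction in which the jaws open and shut (so a half turn about z gives the same grasp; the last joint's range is limited). The gripper opens to 85 mm and grips with 20 to 120 N. Pads are 22 mm wide; open, the fingers measure 114 mm over their backs; the gripper's body (76 mm by 85 mm) begins 54 mm behind the grasp point. The pads swing forward as they close: fully open they stand 13 mm farther back than shut.
Start: joints at [-1.241, 0.332, -0.065, 1.46, 0.022, 1.35, -0.088], TCP at [0.216, 0.587, 0.231] pointing down, gripper open.
Joint ranges: [-2.6, 2.6], [-0.5, 2.12], [-1.47, 1.34], [0.16, 2.42], [-1.27, 4.41], [0.06, 2.06], [-2.6, 2.6]. Speed limits (rad/s): [2.22, 2.22, 2.79, 2.79, 3.14, 3.14, 3.14].

### API

Orientations are given as a unit quaternion [x, y, z, w].
In Python, from workcell import manip gives the robot as it stands.
- The arm moves only by the tool jog_arm, never from a script. Its arguments are lists of equal length, an entry for each row: "translation": the shift along the world's x, y, z in mm, a list of three; "turn": the turn about the world's z in degrees. In form: {"translation": [[x, y, z], ...], "turn": [turn, ...]}. A call has 1 to 12 rows; each row is the pose to reach, as a shift and turn from the pose measured when the call began; what a row does not reach only later rows make up. A row lasts 1/12 s, in which the tool goes at most 41.7 mm and 7.16 degrees, less where a joint would pass 70% of its speed; a pose out of reach is approached as far as the arm can. A call with a gripper value outside its range is refused whole. "grip" is the finger opening in mm, from 0 to 85.4, set as the call begins (left out, the last holds). The fingers move at their own pace and stop on an object; "grip_force" is the grip in N (left out, the last holds). Time passes only in rows, so rows that repeat a pose let the fingers close. It gives the time, the measured TCP pose, the force and the opening at its end, in the units of the state.
- manip.get_obs(): the state, without advancing time (a new reading comes with each control period).
- manip.camera(name): name is "side" or "top" or "wrist"; returns a dict with "frame" (480x640x3 uint8, red, green, blue), "mtx" (3x3 intrinsics, pixels), "pose" (4x4, takes a point from camera to world coordinates). Camera axes: x right, y down, z forward; pixel columns grow to the right and rows downward; lengths in m; the calibration is good to about 2 mm. A picture is of the moment at which its call begins. There is no depth.
- manip.hand_in(): hands the job in, once; it reports no verdict.
Trained networks look in a picture, given as the dict that the camera call returned (one of the last four; its "shot" number tells which), for a name from the list of things; names that differ only in an ending like _2 or _b are one class to them, and where a whole thing is asked for, a point or a joint stands for the part that bears it (a point fixed in the world has none). Each returns a list of dicts, best first, with "confidence" (0 to 1); they miss things now and then, are a little off and sometimes report something else, mostly with a low value. They report only what shows in the picture. A call takes as long as a camera call.
- manip.outline_of(picture, label): "mask" (480x640 bool, what is visible of it) and "extent" ([left, top, right, bottom] in pixels, round what is visible of it).
- manip.pinpoint(picture, label): "at" ([column, row] in pixels: a listed point, or the origin of a listed thing).
The state is a dict: "clock": time; "joint_pos": joint angles; "joint_velocities": joint speeds; "tau": joint torques, N m; "position": TCP position; "ee_rot": TCP orientation; "ft_force": force on the tool from outside, world axes, zero at the start; "torque": the same for the moment, N m; "grip_width": opening from 0.0 (shut) to 1.0 (fully open).
Only numpy, scipy, OpenCV 4.12 (cv2) and the standard library are available. Lean on these libraries where they do the work, as an engineer would, in place of code of your own. Each camera call takes 0.05 s, during which the arm holds its last target. There are 200 camera calls.

## Working session

There is one attempt and no reset: what is moved stays moved. The work goes in short steps, Python scripts to look and compute and a tool call to move; the robot and the scene stay as the last step left them, time stands still between calls to the robot, and variables do not carry over. Pictures are saved under pics/ and viewed, about 8 in all and at most 12, crops included, and the job is handed in when it is done.

Besides the shell and the picture viewer there is one more tool, called as a command line: name --pt "numbers of a row" for each row, then --argument value for the rest. jog_arm: Moves the arm, as the interface text tells. Its arguments: {"type":"object","properties":{"translation":{"type":"array"},"turn":{"type":"array"},"grip":{"type":"number"},"grip_force":{"type":"number"}},"required":["translation","turn"]}

```bash
mkdir -p pics
cat > h.py <<'E'
import numpy as np, cv2
from workcell import manip
def shot(n,save=None):
    p=manip.camera(n)
    if save: cv2.imwrite(f'pics/{save}.png',p['frame'][:,:,::-1])
    return p
def ray(p,uv):
    K=p['mtx'];T=p['pose']
    d=T[:3,:3]@np.linalg.solve(K,[uv[0],uv[1],1.]);return T[:3,3],d
def onz(p,uv,z):
    o,d=ray(p,uv);return o+d*(z-o[2])/d[2]
def tri(obs):
    A=np.zeros((3,3));b=np.zeros(3)
    for p,uv in obs:
        o,d=ray(p,uv);d=d/np.linalg.norm(d);M=np.eye(3)-np.outer(d,d);A+=M;b+=M@o
    return np.linalg.solve(A,b)
def proj(p,X):
    T=p['pose'];c=T[:3,:3].T@(np.array(X)-T[:3,3]);q=p['mtx']@c;return q[:2]/q[2]
E
python3 - <<'E'
from h import *
np.set_printoptions(precision=4,suppress=True)
o=manip.get_obs();print(o,manip.hold_point_z)
S={n:shot(n,n+'0') for n in('top','side','wrist')}
for n,p in S.items():
    print(n,p['pose'].tolist(),p['mtx'][0,0])
    for l in('spring','spring_top','seat','upper_pin','lower_pin','planter','snail','stopper'):
        r=manip.pinpoint(p,l)
        print(n,l,[(np.round(x['at'],1),round(x['confidence'],2)) for x in r[:2]])
im=np.vstack([cv2.imread('pics/top0.png'),cv2.imread('pics/side0.png')])
cv2.imwrite('pics/both0.png',cv2.resize(np.hstack([cv2.imread('pics/top0.png'),cv2.imread('pics/side0.png')]),(800,300)))
E
```

```text
{'clock': 0.0, 'joint_pos': array([-1.2406,  0.3328, -0.0647,  1.461 ,  0.0216,  1.3499, -0.0885]), 'joint_velocities': array([ 0.0015, -0.0016,  0.0009, -0.0012,  0.0011,  0.0019,  0.001 ]), 'tau': array([  0.0001, -62.5445,   0.0494, -39.1596,   0.0162,   0.0097,
         0.0001]), 'position': array([0.2158, 0.5861, 0.2305]), 'ee_rot': array([ 0.1755,  0.9845, -0.0007, -0.0001]), 'ft_force': array([0.2835, 0.0055, 0.2513]), 'torque': array([ 0.0156, -0.077 , -0.0101]), 'grip_width': 1.0027045846091112} 0.0187
top [[-0.00431117721993021, -0.9942064232534917, 0.10740112528496801, 0.473921569603205], [-0.9999331700579163, 0.005438109785760696, 0.010202077233804093, -0.07146288254009121], [-0.010727029826790132, -0.10734996471101914, -0.9941634251508341, 0.9924477163747097], [0.0, 0.0, 0.0, 1.0]] 543.5564638748058
top spring [(array([186.4, 268. ]), 0.84)]
top spring_top [(array([171.9, 267.6]), 0.68)]
top seat [(array([344. , 243.5]), 0.84)]
top upper_pin [(array([344.3, 238.2]), 0.97), (array([246.6, 151.6]), 0.66)]
top lower_pin [(array([346.9, 236.4]), 0.58)]
top planter [(array([4
[... 602 characters left out ...]
.67), (array([342.3, 258.8]), 0.64)]
side upper_pin [(array([349.2, 239.4]), 0.86)]
side lower_pin [(array([345.9, 250.1]), 0.74)]
side planter [(array([369.3, 229.9]), 0.59)]
side snail [(array([235.5, 325.2]), 0.77)]
side stopper [(array([408.4, 339.5]), 0.79)]
wrist [[0.34543399689381643, 0.8994659210484254, 0.2676497910749567, 0.14852621497732624], [0.9384421184607611, -0.330685113671087, -0.09986864320304215, 0.6105538827750541], [-0.001320639556816126, 0.2856718615279521, -0.9583265849606348, 0.373397151138252], [0.0, 0.0, 0.0, 1.0]] 387.3899064917764
wrist spring []
wrist spring_top []
wrist seat []
wrist upper_pin []
wrist lower_pin []
wrist planter []
wrist snail []
wrist stopper []
```

Run:
```python
from h import *
np.set_printoptions(precision=4,suppress=True)
t=shot('top');s=shot('side')
print('springtop',tri([(t,(171.9,267.6)),(s,(333.8,365.6))]),onz(t,(171.9,267.6),.073),onz(t,(186.4,268),0))
print('seat',tri([(t,(344,243.5)),(s,(344.1,248.4))]),onz(t,(344,243.5),.045))
print('up',tri([(t,(344.3,238.2)),(s,(349.2,239.4))]),onz(t,(344.3,238.2),.089))
print('low',onz(t,(346.9,236.4),.067),'planter',onz(t,(433.3,254),0),'snail',onz(t,(242.9,152.4),0),'stop',onz(t,(258.6,325.4),0))
T=t['frame'][:,:,::-1];S=s['frame'][:,:,::-1]
a=cv2.resize(T,(533,400));b=cv2.resize(T[210:260,310:385],(267,178),interpolation=2)
c=cv2.resize(T[235:300,140:205],(267,222),interpolation=2)
cv2.imwrite('pics/a.png',np.hstack([a,np.vstack([b,c])]))
d=cv2.resize(S,(533,400));e=cv2.resize(S[215:270,310:385],(267,200),interpolation=2);f=cv2.resize(S[330:400,290:385],(267,200),interpolation=2)
cv2.imwrite('pics/b.png',np.hstack([d,np.vstack([e,f])]))
```

```text
springtop [0.5155 0.1791 0.0869] [0.515  0.1828 0.073 ] [0.5174 0.1764 0.    ]
seat [ 0.5589 -0.1084  0.0748] [ 0.5569 -0.1102  0.045 ]
up [ 0.5573 -0.109   0.0992] [ 0.5619 -0.109   0.089 ]
low [ 0.5671 -0.1144  0.067 ] planter [ 0.5407 -0.2747  0.    ] snail [0.7327 0.0751 0.    ] stop [0.4132 0.0435 0.    ]
```

View pics/a.png

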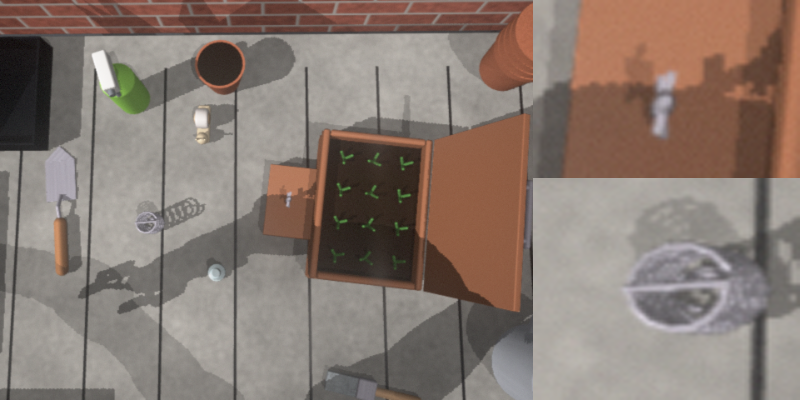

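View pics/b.png

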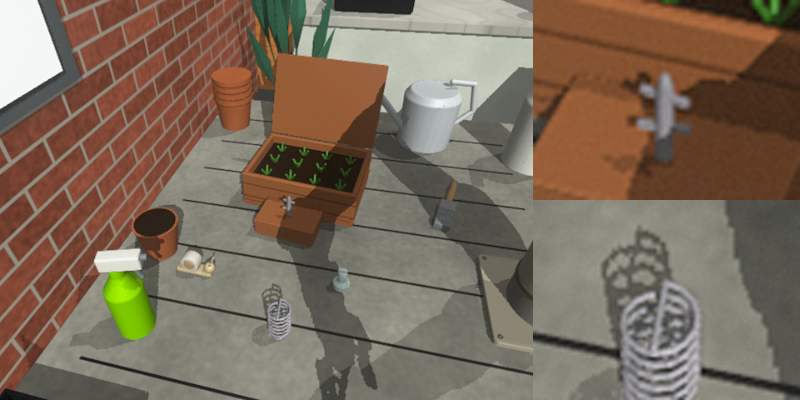

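Spring stands at about (0.515, 0.18), its top bar runs roughly along world y, and the rod is at about (0.56, -0.11). The side view shows both cross pins (crop, bottom right). I'm moving over the spring for a closer wrist look.

jog_arm --pt "300 -407 -20" --pt "300 -407 -20" --pt "300 -407 -20" --pt "300 -407 -20" --pt "300 -407 -20" --pt "300 -407 -20" --pt "300 -407 -20" --pt "300 -407 -20" --pt "300 -407 -20" --pt "300 -407 -20" --pt "300 -407 -20" --pt "300 -407 -20" --turn '[0,0,0,0,0,0,0,0,0,0,0,0]'

```text
clock: 2.45
position: [0.5133, 0.1825, 0.2119]
ee_rot: [0.175, 0.984, 0.0, 0.0]
ft_force: [1.1, 0.4, 0.4]
grip_width: 1.007
```

jog_arm --pt "0 0 0" --pt "0 0 0" --pt "0 0 0" --pt "0 0 0" --turn '[0,0,0,0]'

```text
clock: 2.78
position: [0.5126, 0.184, 0.2119]
ee_rot: [0.174, 0.985, 0.001, 0.0]
ft_force: [0.1, 0.3, 0.4]
grip_width: 1.001
```

Run:
```python
from h import *
np.set_printoptions(precision=4,suppress=True)
w=shot('wrist','w1');np.save('w1.npy',w,allow_pickle=True)
for l in('spring','spring_top'):
    for r in manip.pinpoint(w,l)[:2]: print(l,r['at'],r['confidence'],onz(w,r['at'],.073 if 'top' in l else 0))
```

```text
spring [317.9, 213.7] 0.89 [0.5183 0.1749 0.    ]
spring [133.2, 153.7] 0.41 [0.41   0.0387 0.    ]
spring_top [318.0, 233.2] 0.82 [0.5174 0.1765 0.073 ]
```

jog_arm --pt "20 -290 0" --pt "40 -290 0" --pt "40 -290 0" --pt "40 -290 0" --pt "40 -290 0" --pt "40 -290 0" --pt "40 -290 0" --pt "40 -290 0" --pt "40 -290 0" --pt "40 -290 0" --pt "40 -290 0" --turn '[0,0,0,0,0,0,0,0,0,0,0]'

```text
clock: 3.85
position: [0.5529, -0.1043, 0.2119]
ee_rot: [0.173, 0.985, 0.001, 0.0]
ft_force: [0.1, 0.7, 0.8]
grip_width: 1.001
```

View pics/w1.png

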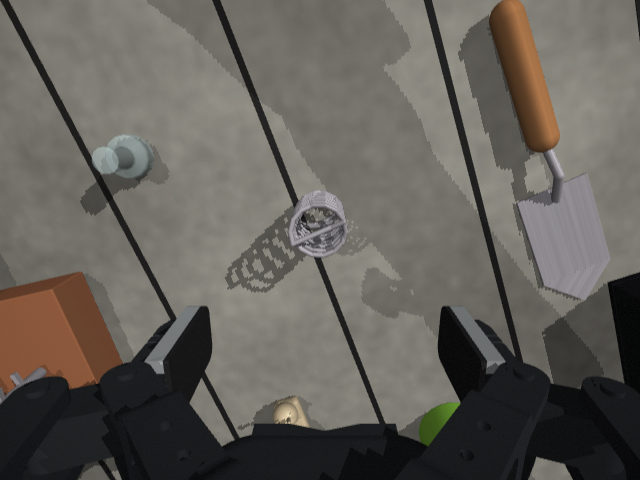

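The spring shows at (318,232), agreeing with the network. Its bar runs from about (293,245) to (345,222). Next, the rod view.

Run:
```python
from h import *
np.set_printoptions(precision=4,suppress=True)
w=shot('wrist','w2');np.save('w2.npy',w,allow_pickle=True)
for l,z in(('seat',.045),('upper_pin',.089),('lower_pin',.067),('planter',0)):
    for r in manip.pinpoint(w,l)[:2]: print(l,r['at'],r['confidence'],onz(w,r['at'],z))
W=w['frame'][:,:,::-1]
w1=cv2.imread('pics/w1.png')
u=manip.pinpoint(w,'upper_pin')
c=np.array(u[0]['at'],int) if u else np.array([320,230])
x0=max(c[0]-50,0);y0=max(c[1]-50,0);print('crop',x0,y0)
A=cv2.resize(W[y0:y0+100,x0:x0+100],(400,400),interpolation=2)
B=cv2.resize(w1[183:283,268:368],(400,400),interpolation=2)
cv2.imwrite('pics/w2c.png',np.vstack([np.hstack([A,B]),np.hstack([cv2.resize(W,(266,200)),np.zeros((200,534,3),np.uint8)])]))
```

```text
seat [319.9, 226.7] 0.8 [ 0.5601 -0.1113  0.045 ]
upper_pin [317.6, 240.8] 0.56 [ 0.5587 -0.112   0.089 ]
lower_pin [313.7, 238.4] 0.88 [ 0.562  -0.1168  0.067 ]
planter [149.2, 256.7] 0.76 [ 0.5429 -0.2812  0.    ]
crop 267 190
```

View pics/w2c.png

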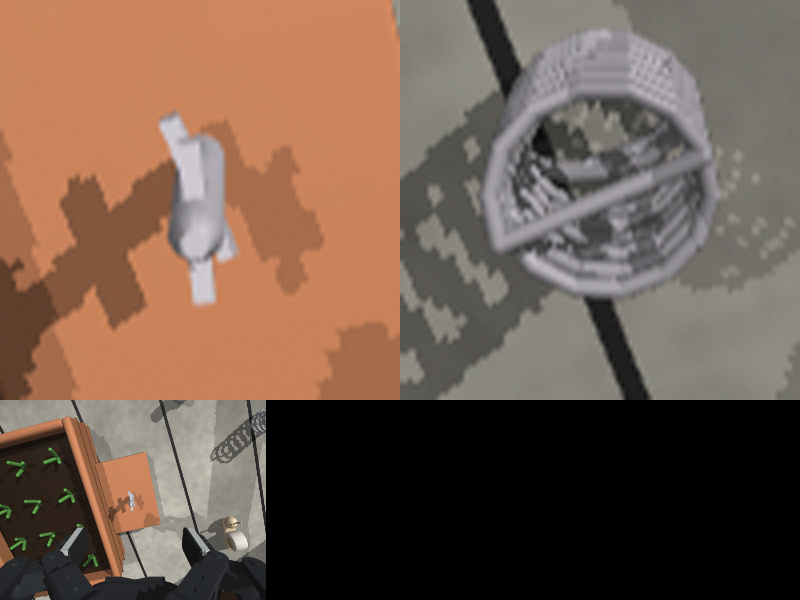

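```bash
cat > fit.py <<'E'
from h import *
from scipy.optimize import least_squares
np.set_printoptions(precision=4,suppress=True)
w=np.load('w2.npy',allow_pickle=True).item();w1=np.load('w1.npy',allow_pickle=True).item()
f=lambda c,o:np.array(o)+(np.array(c)+.5)/4-.5
az=lambda d:np.degrees(np.arctan2(d[1],d[0]))
b=[onz(w1,f(c,(268,183)),.073) for c in((100,245),(312,157))]
print('bar',b,az(b[1]-b[0]),np.linalg.norm(b[1]-b[0]),(b[0]+b[1])/2)
m=f(np.array([[203,303],[190,137],[229,257],[170,120],[195,243]]),(267,190))
def pts(q):
    x,y,u,l=q;e=lambda t,z,s:(x+s*.015*np.cos(t),y+s*.015*np.sin(t),z)
    return [e(u,.089,1),e(u,.089,-1),e(l,.067,1),e(l,.067,-1),(x,y,.103)]
P=lambda q:np.array([proj(w,X) for X in pts(q)])
best=None
for u in np.radians(range(0,360,40)):
  for l in np.radians(range(0,360,40)):
    r=least_squares(lambda q:(P(q)-m).ravel(),[.56,-.111,u,l],x_scale=[.01,.01,.3,.3])
    if best is None or r.cost<best.cost: best=r
q=best.x;print('axis',q[:2],'u,l deg',(np.degrees(q[2:])+90)%180-90,best.cost);print(P(q)-m)
W=cv2.resize(cv2.imread('pics/w2.png')[190:290,267:367],(600,600),interpolation=2)
g=((P(q)-[267,190]+.5)*6-.5).astype(int)
for i,j,c in((0,1,(0,255,0)),(2,3,(255,0,0))): cv2.line(W,tuple(map(int,g[i])),tuple(map(int,g[j])),c,1)
cv2.circle(W,tuple(map(int,g[4])),4,(0,0,255),1)
cv2.imwrite('pics/fit.png',W)
E
python3 fit.py
```

```text
bar [array([0.5187, 0.1555, 0.073 ]), array([0.5163, 0.199 , 0.073 ])] 93.1711312578399 0.04360565436986943 [0.5175 0.1772 0.073 ]
axis [ 0.5613 -0.1143] u,l deg [-15.9715   2.2631] 1.277613271225632
[[ 0.0451 -0.8013]
 [ 0.1556  0.9066]
 [-0.0994 -0.3244]
 [-0.224  -0.6253]
 [ 0.0949  0.7069]]
```

View pics/fit.png

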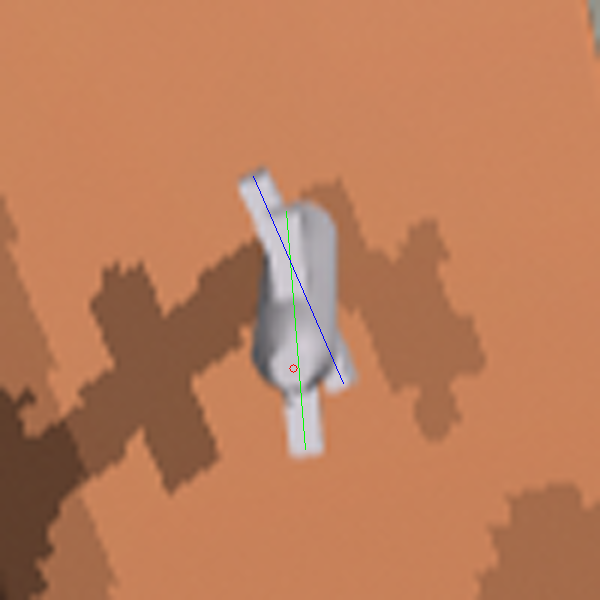

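The projected fit agrees with the picture: upper pin azimuth about -16°, lower about +2°, and bar about 93°. Going to the spring.

jog_arm --pt "-35 281 0" --pt "-35 281 0" --pt "-35 281 0" --pt "-35 281 0" --pt "-35 281 0" --pt "-35 281 0" --pt "-35 281 0" --pt "-35 281 0" --pt "-35 281 0" --pt "-35 281 0" --turn '[0,0,0,0,0,0,0,0,0,0]'

```text
clock: 4.98
position: [0.5179, 0.1748, 0.212]
ee_rot: [0.174, 0.985, 0.0, 0.0]
ft_force: [1.1, -0.7, 0.1]
grip_width: 1.002
```

```bash
python3 -c "
from h import *
o=manip.get_obs();print(o['position'],o['ee_rot'],o['joint_pos'])"
```

```text
[0.51791539 0.17484463 0.21197367] [1.73846401e-01 9.84772660e-01 3.17426715e-04 3.68372429e-04] [-0.66903047  0.16755499  0.2915138   1.71426947 -0.05042353  1.266116
  0.85504359]
```

jog_arm --pt "0 2 -40" --pt "0 2 -80" --pt "0 2 -110" --pt "0 2 -140" --pt "0 2 -160" --pt "0 2 -177" --pt "0 2 -177" --pt "0 2 -177" --pt "0 2 -177" --turn '[0,0,0,0,0,0,0,0,0]'

```text
clock: 5.73
position: [0.5189, 0.1761, 0.0363]
ee_rot: [0.175, 0.985, 0.001, 0.001]
ft_force: [0.6, 0.2, 0.7]
grip_width: 1.003
```

jog_arm --pt "0 0 0" --pt "0 0 0" --pt "0 0 0" --pt "0 0 0" --pt "0 0 0" --pt "0 0 0" --pt "0 0 0" --pt "0 0 0" --pt "0 0 0" --turn '[0,0,0,0,0,0,0,0,0]' --grip 40 --grip_force 40

```text
clock: 6.48
position: [0.5195, 0.1763, 0.0374]
ee_rot: [0.175, 0.985, 0.001, 0.002]
ft_force: [-0.9, -1.1, 7.1]
grip_width: 0.537
```

Run:
```python
from h import *
w=shot('wrist','w3');print(manip.pinpoint(w,'spring_top')[:1])
cv2.imwrite('pics/w3c.png',cv2.resize(cv2.imread('pics/w3.png')[200:480,160:480],(640,560)))
```

```text
[{'at': [327.3, 354.5], 'confidence': 0.85}]
```

View pics/w3c.png

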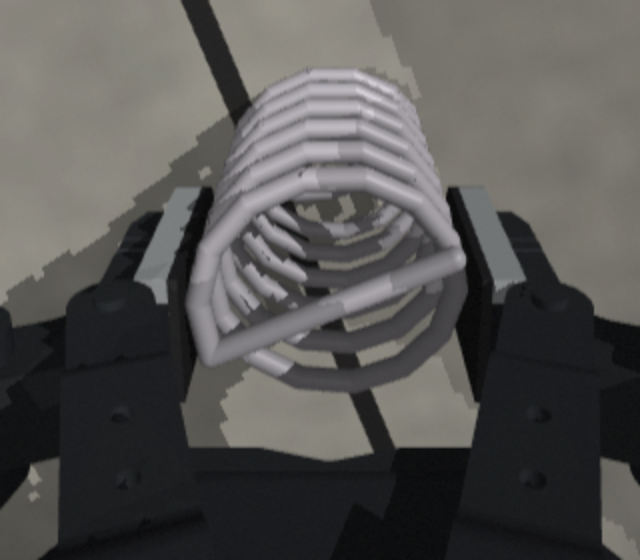

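Gripped at 46 mm. The bar shows from (266,377) to (389,329) in the full frame; next I work out its angle and centre.

Run:
```python
from h import *
w=shot('wrist')
o=manip.get_obs();print(o['position'],o['grip_width'],o['ft_force'])
b=[onz(w,(160+x/2,200+y/2),.073) for x,y in((212,352),(458,259))]
d=b[1]-b[0];print(b,np.linalg.norm(d),np.degrees(np.arctan2(d[1],d[0])),(b[0]+b[1])/2,onz(w,(327.3,354.5),.073))
```

```text
[0.51951975 0.17633754 0.03736168] 0.5383731471153369 [-0.82003539 -1.06852263  7.8432141 ]
[array([0.51842086, 0.15593274, 0.073     ]), array([0.51603764, 0.19817389, 0.073     ])] 0.04230832328212968 93.22917056481211 [0.51722925 0.17705332 0.073     ] [0.51778016 0.17718568 0.073     ]
```

jog_arm --pt "0 0 20" --pt "0 0 50" --pt "0 0 90" --pt "0 0 125" --pt "0 0 130" --pt "0 0 130" --pt "0 0 130" --turn '[0,0,0,0,0,0,0]'

```text
clock: 7.22
position: [0.5193, 0.1764, 0.167]
ee_rot: [0.175, 0.985, 0.001, 0.002]
ft_force: [-0.6, -1.1, -1.4]
grip_width: 0.538
```

jog_arm --pt "5 -30 0" --pt "10 -60 0" --pt "14 -90 0" --pt "18 -120 0" --pt "22 -150 0" --pt "26 -180 0" --pt "30 -210 0" --pt "34 -240 0" --pt "38 -270 0" --pt "41 -292 0" --pt "41 -292 0" --pt "41 -292 0" --turn '[-7,-14,-21,-28,-35,-42,-49,-56,-63,-70,-77,-84]'

```text
clock: 8.22
position: [0.559, -0.1177, 0.165]
ee_rot: [0.791, 0.611, -0.002, 0.001]
ft_force: [-0.5, 0.6, -0.5]
grip_width: 0.538
```

```bash
python3 -c "
from h import *
o=manip.get_obs();x,y,z,w=o['ee_rot'];print(o['position'],np.degrees(2*np.arctan2(y,x))-90,o['joint_pos'])"
```

```text
[ 0.55898998 -0.11771142  0.16496896] -14.64405536623805 [-0.42358046  0.29553599  0.65532608  1.72416692 -0.18754141  1.18698514
  0.02585413]
```

jog_arm --pt "1 1.7 0" --pt "1 1.7 0" --pt "1 1.7 0" --pt "1 1.7 0" --pt "1 1.7 0" --pt "1 1.7 0" --pt "1 1.7 0" --pt "1 1.7 0" --turn '[-7,-14,-21,-24.8,-24.8,-24.8,-24.8,-24.8]'

```text
clock: 8.88
position: [0.5597, -0.116, 0.1645]
ee_rot: [0.904, 0.428, -0.003, 0.001]
ft_force: [0.0, 0.7, -0.8]
grip_width: 0.536
```

```bash
cat > st.py <<'E'
from h import *
o=manip.get_obs();x,y,z,w=o['ee_rot'];print(o['position'].round(4),'az',np.degrees(2*np.arctan2(y,x))-90,o['ee_rot'].round(4),o['ft_force'].round(1),o['torque'].round(2),o['grip_width'])
E
python3 - <<'E'
import st
from h import *
w=shot('wrist','w4');s=shot('side','s4');t=shot('top','t4')
for p in(w,t,s):
  for l in('spring_top','upper_pin','seat'): print(l,[(np.round(r['at'],1),round(r['confidence'],2),onz(p,r['at'],{'spring_top':.2,'upper_pin':.089,'seat':.045}[l]).round(4)) for r in manip.pinpoint(p,l)[:1]])
S=cv2.imread('pics/s4.png');
cv2.imwrite('pics/c4.png',np.hstack([cv2.resize(S[160:280,280:400],(400,400)),cv2.resize(cv2.imread('pics/w4.png')[240:480,200:440],(400,400))]))
E
```

```text
[ 0.5597 -0.116   0.1645] az -39.34312488358998 [ 9.039e-01  4.278e-01 -2.500e-03  8.000e-04] [ 0.   0.7 -0.8] [-0.   -0.01 -0.  ] 0.5360919895748281
spring_top [(array([324.8, 355.2]), 0.78, array([ 0.5625, -0.1148,  0.2   ]))]
upper_pin [(array([322.1, 246. ]), 0.78, array([ 0.5617, -0.1133,  0.089 ]))]
seat [(array([324.1, 226.1]), 0.9, array([ 0.5629, -0.1136,  0.045 ]))]
spring_top []
upper_pin []
seat []
spring_top [(array([346.9, 190.5]), 0.85, array([ 0.5632, -0.1297,  0.2   ]))]
upper_pin [(array([346.4, 240.8]), 0.8, array([ 0.5607, -0.1157,  0.089 ]))]
seat [(array([344.4, 258.4]), 0.82, array([ 0.5637, -0.1113,  0.045 ]))]
```

View pics/c4.png

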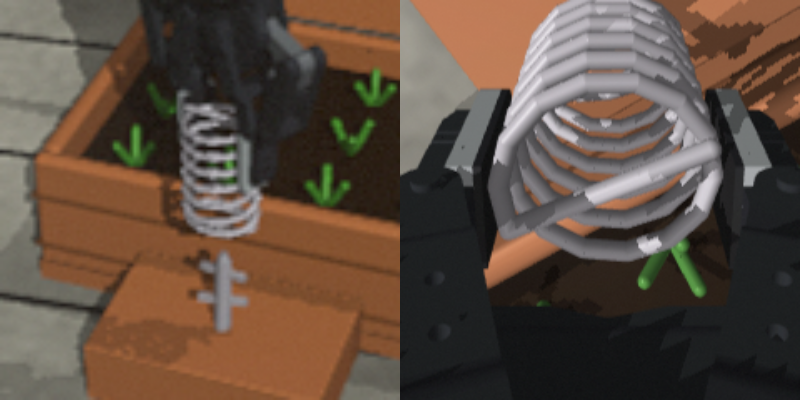

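The spring hangs straight above the rod, with its bar along the intended direction. I'm descending gently towards the upper pin.

jog_arm --pt "0.4 0.4 -10" --pt "0.4 0.4 -20" --pt "0.4 0.4 -28" --pt "0.4 0.4 -33" --pt "0.4 0.4 -34.5" --pt "0.4 0.4 -36" --pt "0.4 0.4 -37" --pt "0.4 0.4 -38" --pt "0.4 0.4 -38.5" --turn '[0,0,0,0,0,0,0,0,0]'

```text
clock: 10.23
position: [0.5605, -0.1157, 0.1267]
ee_rot: [0.904, 0.427, -0.002, 0.001]
ft_force: [-0.5, -0.9, -0.6]
grip_width: 0.536
```

```bash
python3 st.py
```

```text
[ 0.5605 -0.1157  0.1267] az -39.4443449428509 [ 0.9042  0.427  -0.0019  0.0011] [-0.5 -0.9 -0.6] [-0.04  0.07 -0.03] 0.5361126539229687
```

jog_arm --pt "0 0 -1" --pt "0 0 -2" --pt "0 0 -3" --pt "0 0 -4" --pt "0 0 -5" --turn '[0,0,0,0,0]'

```text
clock: 10.65
position: [0.5605, -0.1157, 0.1216]
ee_rot: [0.904, 0.427, -0.002, 0.001]
ft_force: [-0.1, -0.6, -0.6]
grip_width: 0.534
```

```bash
python3 st.py
```

```text
[ 0.5605 -0.1157  0.1216] az -39.444190014362114 [ 0.9042  0.427  -0.0019  0.0011] [-0.1 -0.6 -0.6] [-0.07  0.05 -0.  ] 0.5343452808251838
```

jog_arm --pt "0 0 -2" --pt "0 0 -4" --pt "0 0 -6" --pt "0 0 -8" --pt "0 0 -9" --pt "0.2 -0.1 -9" --pt "0.4 -0.2 -9" --pt "0.6 -0.3 -9" --pt "0.6 -0.3 -9" --pt "0.6 -0.3 -9" --turn '[0,0,0,0,0,6,12,18,18,18]'

```text
clock: 11.48
position: [0.5611, -0.1161, 0.1126]
ee_rot: [0.827, 0.562, -0.002, 0.001]
ft_force: [-0.6, 0.5, -0.0]
grip_width: 0.542
```

```bash
python3 st.py
```

```text
[ 0.5611 -0.1161  0.1126] az -21.638663718208235 [ 0.8273  0.5618 -0.0016  0.0013] [-0.6  0.5 -0. ] [-0.01  0.   -0.06] 0.542496843464025
```

Free of contact. Next is the lower pin (contact expected at TCP z ≈ 0.106).

jog_arm --pt "0 0 -2" --pt "0 0 -4" --pt "0 0 -5.5" --pt "0 0 -6.5" --pt "0 0 -7.5" --pt "0 0 -8.5" --pt "0 0 -9.5" --turn '[0.2,0.2,0.2,0.2,0.2,0.2,0.2]'

```text
clock: 12.07
position: [0.5612, -0.116, 0.103]
ee_rot: [0.826, 0.563, -0.002, 0.001]
ft_force: [-0.3, 0.1, -0.6]
grip_width: 0.537
```

```bash
python3 st.py
```

```text
[ 0.5612 -0.116   0.103 ] az -21.449873846246703 [ 0.8263  0.5632 -0.0016  0.0013] [-0.3  0.1 -0.6] [-0.    0.04 -0.03] 0.5365383285028071
```

jog_arm --pt "0 0 -1.5" --pt "0 0 -3" --pt "0 0 -4.5" --pt "0 0 -6" --pt "0 0 -8" --pt "0 0 -10" --pt "0 0 -12" --pt "0 0 -14" --pt "0 0 -16" --pt "0 0 -18" --pt "0 0 -19" --pt "0 0 -19.5" --turn '[0,0,0,0,0,0,0,0,0,0,0,0]'

```text
clock: 13.07
position: [0.561, -0.116, 0.0832]
ee_rot: [0.826, 0.563, -0.002, 0.001]
ft_force: [0.4, -0.1, -0.7]
grip_width: 0.537
```

```bash
python3 st.py
```

```text
[ 0.561  -0.116   0.0832] az -21.448419050302647 [ 0.8263  0.5632 -0.0018  0.0013] [ 0.4 -0.1 -0.7] [-0.04  0.   -0.03] 0.5371631838267258
```

jog_arm --pt "0 0 -0.5" --pt "0 0 -1" --pt "0 0 -1.3" --pt "0 0 -1.3" --turn '[0,0,0,0]'

```text
clock: 13.4
position: [0.5611, -0.1161, 0.0825]
ee_rot: [0.826, 0.563, -0.002, 0.001]
ft_force: [-2.7, -0.0, 5.3]
grip_width: 0.539
```

Foot is on the ledge at the expected height (5 N). Releasing.

jog_arm --pt "0 0 0.3" --pt "0 0 0.3" --pt "0 0 0.3" --pt "0 0 0.3" --pt "0 0 0.3" --pt "0 0 0.3" --turn '[0,0,0,0,0,0]' --grip 66

```text
clock: 13.9
position: [0.5611, -0.1161, 0.0827]
ee_rot: [0.826, 0.563, -0.002, 0.001]
ft_force: [0.3, -0.6, 0.4]
grip_width: 0.772
```

jog_arm --pt "0 0 10" --pt "0 0 20" --pt "0 0 35" --pt "0 0 50" --pt "0 0 70" --pt "0 0 100" --pt "0 0 120" --pt "0 0 120" --pt "0 0 120" --turn '[0,0,0,0,0,0,0,0,0]'

```text
clock: 14.65
position: [0.5619, -0.1163, 0.2047]
ee_rot: [0.826, 0.563, -0.0, 0.002]
ft_force: [1.0, -0.1, -0.1]
grip_width: 0.773
```

Run:
```python
import st
from h import *
s=shot('side','s5');w=shot('wrist','w5')
for p in(w,s):
  for l,z in(('spring_top',.118),('spring',.045),('snail',0),('stopper',0)): print(l,[(np.round(r['at'],1),round(r['confidence'],2),onz(p,r['at'],z).round(4)) for r in manip.pinpoint(p,l)[:1]])
cv2.imwrite('pics/c5.png',np.hstack([cv2.resize(cv2.imread('pics/s5.png')[180:300,280:400],(400,400)),cv2.resize(cv2.imread('pics/w5.png')[140:340,220:420],(400,400))]))
```

```text
[ 0.5619 -0.1163  0.2047] az -21.46181842344339 [ 8.264e-01  5.631e-01 -2.000e-04  2.000e-03] [ 1.  -0.1 -0.1] [-0.01 -0.02  0.  ] 0.7731133685585698
spring_top [(array([325.1, 240.3]), 0.73, array([ 0.5641, -0.1132,  0.118 ]))]
spring [(array([325.6, 213.7]), 0.94, array([ 0.5646, -0.1134,  0.045 ]))]
snail []
stopper [(array([92.6, 98.8]), 0.81, array([0.4148, 0.0405, 0.    ]))]
spring_top [(array([344.5, 227.4]), 0.59, array([ 0.5658, -0.1212,  0.118 ]))]
spring [(array([346.4, 260.9]), 0.81, array([ 0.5581, -0.1048,  0.045 ]))]
snail [(array([234.6, 324.3]), 0.96, array([ 0.7383,  0.0694, -0.    ]))]
stopper [(array([408.2, 341.2]), 0.86, array([ 0.412 ,  0.0358, -0.    ]))]
```

View pics/c5.png

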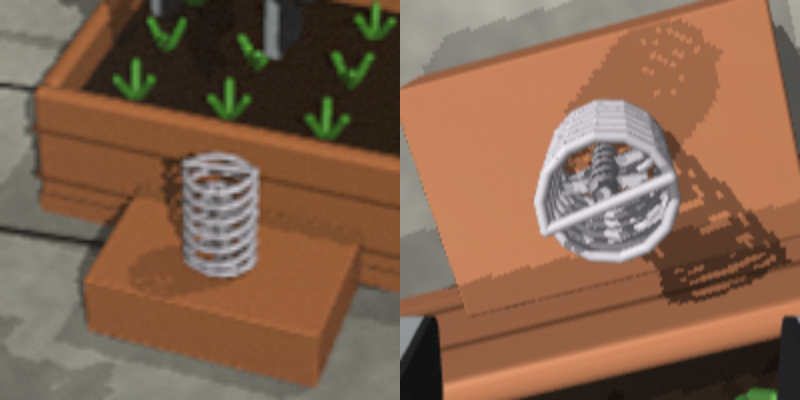

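The spring stands upright on the ledge with the rod inside it and the gripper clear. The snail and stopper have not moved.

```bash
python3 -c "
from workcell import manip
print(manip.hand_in())"
```

```text
the job is handed in; nothing more can be done
None
```

The spring is back on the planter's rod: it stands upright on the ledge, let go, with the rod inside it. I handed the job in at about 15 s of the 64 s allowed.

- **Threading:** I measured the pin directions from the wrist camera, lined the spring's oval coil up with the upper pin and lowered it past. I then twisted it about 18° between the pins to match the lower one. It didn't snag, and none of the force readings I took on the way down showed a push on the pins.
- **Seating:** it met the ledge at the expected height, with a reading of about 5 N against the 30 N limit.
- **Last checks:** the side and wrist pictures after release show the spring upright on the ledge and the gripper well clear. The networks put the snail and stopper within about 8 mm of where they were first seen, which is within their error. I never went near them or the lid, but I didn't measure the lid angle again.
- **Disagreement:** the wrist and side cameras differed by about 8–11 mm on the spring's final position. I put this down to error in the side view, because the contact height and the pictures agree that it is fully down.

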